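# Set the carving jig's stop one hole wider

### The arm

A 6-joint arm with a two-finger parallel gripper is mounted at the origin on the work surface. World frame = base frame: x ahead of the robot, y to its left, z up, the work surface at z = 0. Lengths are in m, angles in rad, forces in N, time in s.
With the tool pointing down it reaches from about 0.35 to 0.775 m from the base axis. Payload 5.5 kg.
Tool frame: the origin (TCP) lies midway between the tips of the shut fingers; the grasp point (between the pads) lies 19 mm behind it (env.hold_point_z is the distance from the TCP to the grasp point, in m); z points along the fingers, y is the line along which they close (so a half turn about z gives the same grasp; the last joint's range is limited). The gripper opens to 85 mm and grips with 20 to 120 N. Pads are 22 mm wide; open, the fingers measure 114 mm over their backs; the gripper's body (76 mm by 85 mm) begins 54 mm behind the grasp point. The pads swing forward as they close: fully open they stand 13 mm farther back than shut.
Start: joints at [-1.466, 0.313, 0.046, 1.304, 0, 1.431], TCP at [0.139, -0.558, 0.231] pointing down, gripper open.
Joint ranges: [-2.76, 2.76], [-0.86, 1.69], [-1.03, 1.26], [-2.2, 2.34], [-1.47, 1.5], [-3.14, 3.14]. Speed limits (rad/s): [2.57, 2.57, 3.14, 3.14, 3.14, 3.14].

### API

Orientations are given as a unit quaternion [w, x, y, z].
In Python, from workcell import env, read_camera gives the robot as it stands. The module is installed in compiled form; this text tells all that it offers.
- The arm moves only by the tool carry_out, never from a script. Its argument "moves" is a list of rows, each an object of numbers: "tx", "ty", "tz": the shift along the world's x, y, z in cm; "wx", "wy", "wz": the turn, a rotation vector about the world's x, y, z in rad; "claw": the closure, from -1 (fully open) to 1 (shut). A call has 1 to 8 rows; each row shifts and turns the commanded pose from where the row before left it; what a row does not reach is not made up. A row lasts 1/8 s, in which the tool goes at most 62.5 mm and 10.7 degrees, less where a joint would pass 70% of its speed; a pose out of reach is approached as far as the arm can. A call is refused whole if a number of a shift passes 6.25 or a number of a turn 0.188, either way. A call with a gripper value outside its range is refused whole. The fingers move at their own pace and stop on an object; "newtons" is the grip in N (left out, the last holds). Time passes only in rows, so rows that do not move let the fingers close. It gives the time, the measured TCP pose, the force, the opening and the grip force at its end, in the units of the state.
- env.get_state(): the state, without advancing time (a new reading comes with each control period).
- read_camera(name): name is "side" or "top" or "wrist"; returns a dict with "image" (480x640x3 uint8, blue, green, red), "z_map" (480x640 float32, m along the optical axis (not along the pixel's ray), 0 where there is no reading), "fx", "fy", "cx", "cy" (pixels), "camera_from_world" (4x4, takes a point from world to camera coordinates); the wrist camera has in their place "hand_eye" (4x4, takes a point from camera to tool coordinates, whose origin is the TCP and whose axes are the flange's). Camera axes: x right, y down, z forward; pixel columns grow to the right and rows downward; lengths in m; the calibration is good to about 2 mm. A picture is of the moment at which its call begins: read the wrist's pose just before it.
- env.hand_in(): hands the job in; it is judged then, once.
The state is a dict: "clock": time; "joint_pos": joint angles; "qvel": joint speeds; "tau": joint torques, N m; "tcp_pos": TCP position; "orientation": TCP orientation; "wrist_force": force on the tool from outside, world axes, zero at the start; "ft_torque": the same for the moment, N m; "finger_gap": finger opening in m; "grip_force": force on a finger pad.
Only numpy, scipy, OpenCV 4.12 (cv2) and the standard library are available. Lean on these libraries where they do the work, as an engineer would, in place of code of your own. Each camera call takes 0.05 s, during which the arm holds its last target. There are 200 camera calls.

### The job

The next woodblock is wider: lift the loose lid off the adjuster box of the carving jig by its knob and lay it flat, right way up, in the middle of the dark cutting mat. Then pull the plunger knob in the box up, slide the stop one hole further from the fixed fence at the board's edge and let the pin drop fully home in that next hole. Finish still gripping the plunger knob with the pin held down in its hole; do not let go, and leave the other things on the table and on the jig where they are.

Things in the scene. Friction and masses are not known exactly. Their poses are not given: they have to be found in the camera images.
- jig: Plywood jig, fixed: adjuster box 146 (x) by 206 (y) mm, 66 high, open-topped, walls and floor 8 mm; at x 73 to 255 mm a carving board 15 mm thick, 230 mm wide, with a fixed fence (41 mm high) along its -y edge. Origin: centre of the box's underside, on the table; x towards the board, y along the slide, z up.
- rack: Aluminium bar on the box's floor under the carriage: 30 mm wide, 160 mm long along the jig's y, at the middle of x, top 26 mm above the table, with four 14 mm holes at y = -45, -15, 15 and 45 mm. Origin and axes as the jig's.
- stop (a point): Middle of the top of the sliding fence (the stop): a wooden bar 170 (x) by 14 (y) mm over the board, top 41 mm above the table. An arm through a slot in the box's +x wall joins it to the steel carriage (56 by 38 mm, top 36 mm above the table) that rides on the rack. 164 mm in x from the plunger's axis.
- lid: Loose plywood lid on the box rim, 146 (x) by 206 (y) by 8 mm, about 220 g, with a lip below, 122 by 182 mm, 6 mm deep, that sits in the box with 4 mm play all round. Origin: centre of the lip's underside (60 mm above the table on the box, 3 mm when lying on the mat); the plate is 6 to 14 mm above it. Axes as the jig's at the start.
- lid_knob (a point): Centre of the round wooden knob on the middle of the lid: 28 mm in diameter, 20 mm tall, from 22 to 42 mm above the lid's origin, on a 16 mm neck; this point is 32 mm above the lid's origin.
- mat: Cutting mat fixed flat on the table, 220 (x) by 270 (y) by 3 mm, dark rubber with fine lines. Origin: centre of its underside, on the table.
- pull_knob: Round black knob on top of the plunger, 26 mm in diameter, 18 mm tall, upright. Origin: centre of its underside, 40 mm above the table when the pin is seated (4 mm above the carriage). At the start it stands 15 mm to the jig's -y side of the box's centre, over the second hole from the fixed fence's side, under the lid.
- knob_top (a point): Centre of the plunger knob's top face, 58 mm above the table when the pin is seated.
- next_hole (a point): Mouth of the hole that the pin must go into (the third from the fixed fence's side), in the top of the bar, 26 mm above the table, 15 mm to the jig's +y side of the box's centre. The plunger knob must end centred over it.
- plunger (a joint): Lift of the plunger and its knob, m: 0 = pin fully seated, grows upward, at most 0.018. The 10 mm round-nosed pin reaches 12 mm into a hole, so above 0.012 it is clear of the bar. A spring pulls it down: 5 N seated, 8 N at 0.012, 9.5 N at the top.
- carriage (a joint): Position of the carriage along the jig's +y, m: 0 at the start, 0.030 at the next hole, holes 0.030 apart (pin play about 2 mm either way), travel -0.032 to 0.062. It moves with about 2 N of friction when the pin is clear, and is locked when the pin is in a hole. The plunger and its knob ride on it.
- small_block: Bystander: carved woodblock 120 by 58 by 18 mm on the carving board between the fences. Origin: centre of its underside.
- gouge: Bystander: carving gouge 147 mm long, 18 mm thick, lying along x on the board beyond the sliding fence. Origin under it, near its middle.
- gouge2: Bystander: a like gouge on the table beyond the mat's right side.
- wide_block: Bystander: carved woodblock 85 by 130 by 22 mm on the table between robot and mat. Origin: centre of its underside.
- tin: Bystander: flat pencil tin 73 by 203 by 32 mm. Origin: centre of its underside.
- jar: Bystander: ink jar, 66 mm in diameter, 75 mm tall. Origin: centre of its underside.
- roller: Bystander: ink roller 150 by 90 mm, 32 mm high, lying on the table. Origin under its middle.

How it is judged:
By the outcome, as a careful person would: the job done as asked, in the order asked, and still so for the second after the job is handed in, while the arm keeps its last pose, push and grip.
It also fails if it takes over 54 s, if anything falls off the work surface, if the arm or the gripper's body presses on something with over 40 N, if the wrist force passes 120 N, or if a joint passes its speed limit or range.

## Working session

There is one attempt and no reset: what is moved stays moved. The work goes in short steps, Python scripts to look and compute and a tool call to move; the robot and the scene stay as the last step left them, time stands still between calls to the robot, and variables do not carry over. Pictures are saved under pics/ and viewed, at most 10 in all, crops included, and the job is handed in when it is done.

Besides the shell and the picture viewer there is one more tool, called after "Request:" as a command line: name --argument value ..., lists and objects as JSON in quotes. carry_out: Moves the arm, as the interface text tells. Its arguments: {"type":"object","properties":{"moves":{"type":"array","items":{"type":"object","properties":{"tx":{"type":"number"},"ty":{"type":"number"},"tz":{"type":"number"},"wx":{"type":"number"},"wy":{"type":"number"},"wz":{"type":"number"},"claw":{"type":"number"}}}},"newtons":{"type":"number"}},"required":["moves"]}

```bash
mkdir -p pics
cat > h.py <<'E'
import numpy as np, cv2
from workcell import env, read_camera
def cloud(c):
    z=c["z_map"]; v,u=np.indices(z.shape)
    P=np.stack([(u-c["cx"])/c["fx"]*z,(v-c["cy"])/c["fy"]*z,z],-1)
    T=np.linalg.inv(c["camera_from_world"])
    return P@T[:3,:3].T+T[:3,3]
E
python3 - <<'E'
from h import *
s=env.get_state(); print({k:np.round(v,3) for k,v in s.items()}, env.hold_point_z)
for n in ("top","side"):
    c=read_camera(n); cv2.imwrite(f"pics/{n}0.png",c["image"]); np.savez(f"{n}0.npz",**c); print(n,c["fx"],c["cx"],c["cy"],np.round(np.linalg.inv(c["camera_from_world"]),3))
E
```

```text
{'clock': np.float64(0.0), 'joint_pos': array([-1.466,  0.314,  0.045,  1.304,  0.   ,  1.431]), 'qvel': array([ 0.001,  0.002,  0.002, -0.002, -0.001,  0.   ]), 'tau': array([ 0.0000e+00, -4.8063e+01,  2.9853e+01,  1.9000e-02, -0.0000e+00,
       -0.0000e+00]), 'tcp_pos': array([ 0.139, -0.557,  0.23 ]), 'orientation': array([-0.001,  0.993,  0.122,  0.   ]), 'wrist_force': array([ 0.13 , -0.373, -0.398]), 'ft_torque': array([ 0.014,  0.009, -0.033]), 'grip_force': np.float64(0.0), 'finger_gap': np.float64(0.085)} 0.0187
top 593.3797204048872 320.19193401139603 246.12053670610024 [[-1.700e-02 -9.970e-01  7.800e-02  4.250e-01]
 [-1.000e+00  1.700e-02 -2.000e-03 -4.500e-02]
 [ 1.000e-03 -7.800e-02 -9.970e-01  1.393e+00]
 [ 0.000e+00  0.000e+00  0.000e+00  1.000e+00]]
side 514.9764688223992 319.8093209209517 239.49720994097575 [[-0.836 -0.297  0.461 -0.164]
 [-0.549  0.47  -0.691  0.989]
 [-0.011 -0.831 -0.556  0.908]
 [ 0.     0.     0.     1.   ]]
```

View pics/top0.png

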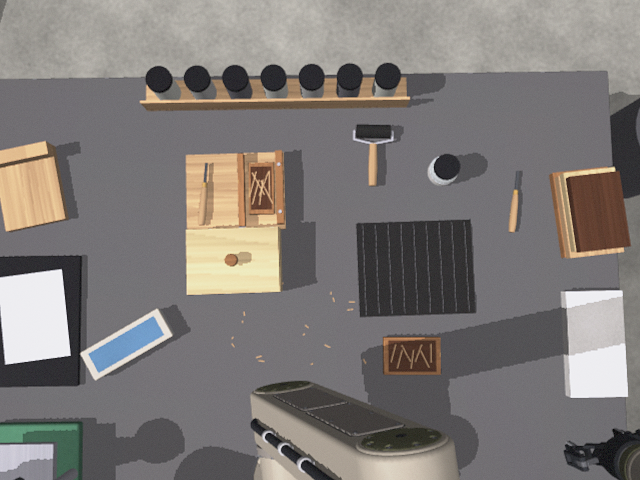

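View pics/side0.png

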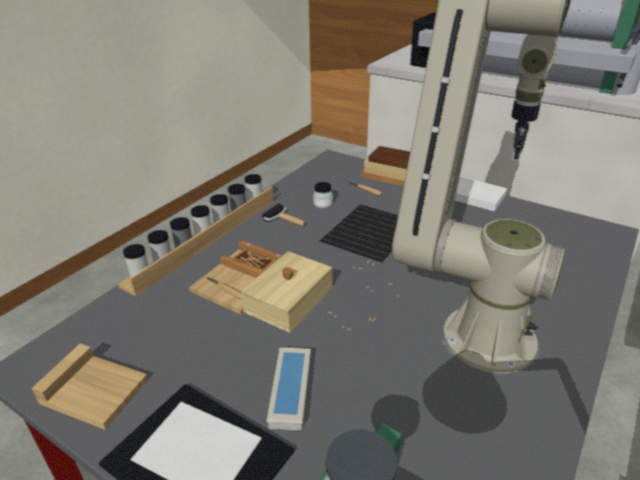

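The top view shows the lid around (233,260) with its knob at (231,260), the board above it with the fixed fence at (280,190) and the stop at (242,190). The mat is centred near (416,268). The side view agrees with this.

```bash
cat >> h.py <<'E'
def ray(c,u,v,z):
    T=np.linalg.inv(c["camera_from_world"]); d=T[:3,:3]@np.array([(u-c["cx"])/c["fx"],(v-c["cy"])/c["fy"],1.])
    return T[:3,3]+d*(z-T[2,3])/d[2]
E
python3 - <<'E'
from h import *
c=dict(np.load("top0.npz")); P=cloud(c); im=c["image"]; hsv=cv2.cvtColor(im,cv2.COLOR_BGR2HSV)
def rect(m,z,name):
    m=m.astype(np.uint8); n,l,st,ce=cv2.connectedComponentsWithStats(m); k=1+np.argmax(st[1:,4]); 
    cs,_=cv2.findContours((l==k).astype(np.uint8),0,2); pts=cs[0][:,0,:]
    w=np.array([ray(c,u,v,z)[:2] for u,v in pts]); r=cv2.minAreaRect((w*1000).astype(np.float32)); print(name,r,"zmed",np.median(P[l==k][:,2]),st[k])
roi=np.zeros(im.shape[:2],bool); roi[140:310,170:300]=1
Z=P[...,2]
rect(roi&(abs(Z-.074)<.012)&(np.indices(Z.shape)[0]>222),.074,"lid")
k=roi&(Z>.088); v,u=np.nonzero(k); print("knob px",u.mean(),v.mean(),len(u),Z[k].max(),np.median(Z[k]),ray(c,u.mean(),v.mean(),.102))
rk=np.zeros_like(roi); rk[250:272,220:246]=1
b=rk&(im[...,0]<90)&(im[...,2]>80); 
m2=rk&(hsv[...,1]>120); v,u=np.nonzero(m2); print("knobcol",u.mean(),v.mean(),len(u))
mr=np.zeros_like(roi); mr[200:330,340:490]=1
rect(mr&(im.max(2)<60),.003,"mat")
for (u,v) in [(242,190),(280,190),(205,190),(233,280),(416,268)]: print(u,v,P[v,u])
for y0,y1,x0,x1 in [(335,375,380,445),(120,190,350,400),(150,190,425,465)]:
    q=P[y0:y1,x0:x1]; q=q[q[...,2]>.008]; print(q.min(0),q.max(0))
cv2.imwrite("pics/crop0.png",cv2.resize(im[140:310,170:300],None,fx=3.5,fy=3.5,interpolation=2))
E
```

```text
lid ((499.68951416015625, 146.8979949951172), (145.9512176513672, 208.3189239501953), 0.9081971049308777) zmed 0.07418068571362813 [ 186  227   95   68 5974]
knob px 232.1798245614035 245.27631578947367 228 1.3926767497475712 0.10410914164744511 [0.53116692 0.1443475  0.102     ]
knobcol 230.6090909090909 259.4818181818182 110
mat ((480.39453125, -269.58062744140625), (217.51516723632812, 268.76202392578125), 0.9388835430145264) zmed 0.0029761186784065252 [ 357  220  118   96 8952]
242 190 [0.66317508 0.12980665 0.04272783]
280 190 [0.6615199  0.04239079 0.0439346 ]
205 190 [0.66659022 0.21700666 0.031423  ]
233 280 [0.45618002 0.14719131 0.07280374]
416 268 [ 0.47891439 -0.27199949 -0.00052171]
[ 0.23531028 -0.32401412  0.00813823] [ 0.42453699 -0.0445293   1.39267675]
[ 0.42453699 -0.23616084  0.00838226] [ 0.81701599 -0.0445293   1.39267675]
[ 0.42453699 -0.36501202  0.0097791 ] [ 0.73310224 -0.0445293   1.39267675]
```

View pics/crop0.png

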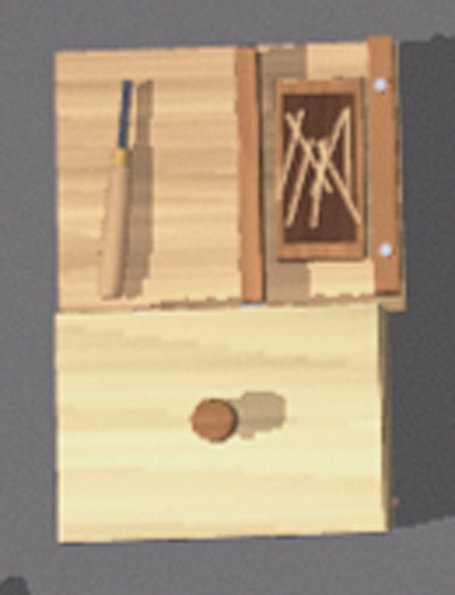

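The lid is at (0.500, 0.147) with yaw about 0.9°. Its size measures 146x208 mm and its height 74 mm, both as expected. The mat is centred at (0.480, -0.270) with similar yaw. I'll approach with a half-turn grasp yaw because of joint 6's range, closing along y.

Request:
carry_out --moves '[{"tx": 4, "ty": 3.85, "wz": 0.182, "claw": -1}, {"tx": 4, "ty": 3.85, "wz": 0.182, "claw": -1}, {"tx": 4, "ty": 3.85, "wz": 0.182, "claw": -1}, {"tx": 4, "ty": 3.85, "wz": 0.182, "claw": -1}, {"tx": 4, "ty": 3.85, "wz": 0.182, "claw": -1}, {"tx": 4, "ty": 3.85, "wz": 0.182, "claw": -1}, {"tx": 4, "ty": 3.85, "wz": 0.182, "claw": -1}, {"tx": 4, "ty": 3.85, "wz": 0.182, "claw": -1}]'

```text
invalid input at $.moves[0]: expected keys tx, ty, tz, wx, wy, wz, claw
```

Request:
carry_out --moves '[{"tx": 0.5, "ty": 4.95, "wz": 0.182, "claw": -1}, {"tx": 0.5, "ty": 4.95, "wz": 0.182, "claw": -1}, {"tx": 0.5, "ty": 4.95, "wz": 0.182, "claw": -1}, {"tx": 0.5, "ty": 4.95, "wz": 0.182, "claw": -1}, {"tx": 0.5, "ty": 4.95, "wz": 0.182, "claw": -1}, {"tx": 0.5, "ty": 4.95, "wz": 0.182, "claw": -1}, {"tx": 0.5, "ty": 4.95, "wz": 0.182, "claw": -1}, {"tx": 0.5, "ty": 4.95, "wz": 0.182, "claw": -1}]'

```text
invalid input at $.moves[0]: expected keys tx, ty, tz, wx, wy, wz, claw
```

Request:
carry_out --moves '[{"tz": 0, "claw": -1}, {"tz": 0, "claw": -1}]'

```text
invalid input at $.moves[0]: expected keys tx, ty, tz, wx, wy, wz, claw
```

```bash
cat >> h.py <<'E'
from scipy.spatial.transform import Rotation as R
def wrist():
    s=env.get_state(); c=read_camera("wrist")
    T=np.eye(4); q=s["orientation"]; T[:3,:3]=R.from_quat([q[1],q[2],q[3],q[0]]).as_matrix(); T[:3,3]=s["tcp_pos"]
    c["camera_from_world"]=np.linalg.inv(T@c["hand_eye"]); return s,c
def st():
    s=env.get_state(); q=s["orientation"]; M=R.from_quat([q[1],q[2],q[3],q[0]]).as_matrix()
    print("t",round(s["clock"],2),"tcp",np.round(s["tcp_pos"],4),"yaw",np.round(np.degrees(np.arctan2(-M[1,0],-M[0,0])),2),"z",np.round(M[:,2],4),"F",np.round(s["wrist_force"],1),"gap",s["finger_gap"],"grip",s["grip_force"],"j",np.round(s["joint_pos"],2)); return s
E
python3 - <<'E'
from h import *
c0=dict(np.load("top0.npz")); print(ray(c0,230.6,259.5,.100),ray(c0,231.1,259.7,.102))
st(); s,c=wrist(); cv2.imwrite("pics/w1.png",c["image"]); np.savez("w1.npz",**c)
E
```

```text
[0.50026617 0.14824255 0.1       ] [0.49969476 0.14685795 0.102     ]
t 0.1 tcp [ 0.1393 -0.5574  0.2305] yaw -165.97 z [-2.0e-04  1.7e-03 -1.0e+00] F [ 0.2  0.2 -0.7] gap 0.08532432665015002 grip 0.0 j [-1.47  0.31  0.05  1.3  -0.    1.43]
```

View pics/w1.png

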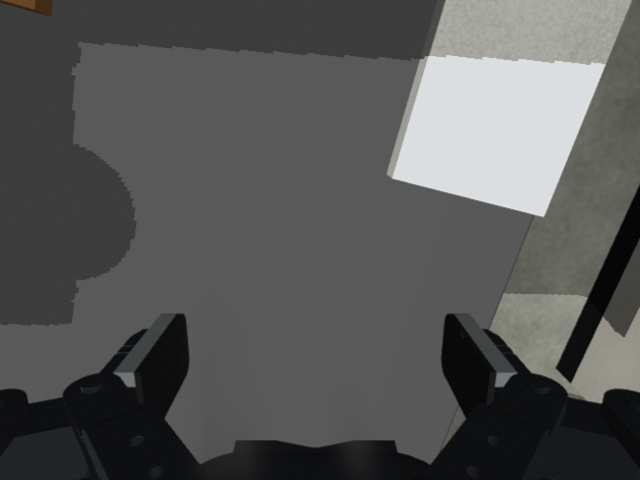

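The wrist picture shows only the bare start area, with the finger pads at (160,370) and (470,370). The moves were refused because every key is needed.

Request:
carry_out --moves '[{"tx": 4, "ty": 3.85, "tz": 0, "wx": 0, "wy": 0, "wz": 0.182, "claw": -1}, {"tx": 4, "ty": 3.85, "tz": 0, "wx": 0, "wy": 0, "wz": 0.182, "claw": -1}, {"tx": 4, "ty": 3.85, "tz": 0, "wx": 0, "wy": 0, "wz": 0.182, "claw": -1}, {"tx": 4, "ty": 3.85, "tz": 0, "wx": 0, "wy": 0, "wz": 0.182, "claw": -1}, {"tx": 4, "ty": 3.85, "tz": 0, "wx": 0, "wy": 0, "wz": 0.182, "claw": -1}, {"tx": 4, "ty": 3.85, "tz": 0, "wx": 0, "wy": 0, "wz": 0.182, "claw": -1}, {"tx": 4, "ty": 3.85, "tz": 0, "wx": 0, "wy": 0, "wz": 0.182, "claw": -1}, {"tx": 4, "ty": 3.85, "tz": 0, "wx": 0, "wy": 0, "wz": 0.182, "claw": -1}]'

```text
clock: 1.15
tcp_pos: [0.4604, -0.2484, 0.2312]
orientation: [0.0, 0.657, 0.753, 0.0]
wrist_force: [0.2, -0.6, -0.3]
finger_gap: 0.0855
grip_force: 0.0
```

Request:
carry_out --moves '[{"tx": 0.5, "ty": 4.95, "tz": 0, "wx": 0, "wy": 0, "wz": 0.182, "claw": -1}, {"tx": 0.5, "ty": 4.95, "tz": 0, "wx": 0, "wy": 0, "wz": 0.182, "claw": -1}, {"tx": 0.5, "ty": 4.95, "tz": 0, "wx": 0, "wy": 0, "wz": 0.182, "claw": -1}, {"tx": 0.5, "ty": 4.95, "tz": 0, "wx": 0, "wy": 0, "wz": 0.182, "claw": -1}, {"tx": 0.5, "ty": 4.95, "tz": 0, "wx": 0, "wy": 0, "wz": 0.182, "claw": -1}, {"tx": 0.5, "ty": 4.95, "tz": 0, "wx": 0, "wy": 0, "wz": 0.182, "claw": -1}, {"tx": 0.5, "ty": 4.95, "tz": 0, "wx": 0, "wy": 0, "wz": 0.182, "claw": -1}, {"tx": 0.5, "ty": 4.95, "tz": 0, "wx": 0, "wy": 0, "wz": 0.182, "claw": -1}]'

```text
clock: 2.15
tcp_pos: [0.4992, 0.1477, 0.2312]
orientation: [-0.0, -0.011, 1.0, -0.0]
wrist_force: [1.5, 0.5, 0.1]
finger_gap: 0.0853
grip_force: 0.0
```

Request:
carry_out --moves '[{"tx": 0, "ty": 0, "tz": 0, "wx": 0, "wy": 0, "wz": 0, "claw": -1}, {"tx": 0, "ty": 0, "tz": 0, "wx": 0, "wy": 0, "wz": 0, "claw": -1}]'

```text
clock: 2.4
tcp_pos: [0.499, 0.1459, 0.231]
orientation: [-0.0, -0.007, 1.0, -0.0]
wrist_force: [-0.3, -0.3, -0.4]
finger_gap: 0.0852
grip_force: 0.0
```

Run:
```python
from h import *
st(); s,c=wrist(); cv2.imwrite("pics/w2.png",c["image"]); np.savez("w2.npz",**c)
P=cloud(c); hsv=cv2.cvtColor(c["image"],cv2.COLOR_BGR2HSV); Z=P[...,2]
m=(Z>.094)&(Z<.112)&(c["z_map"]>0)&(abs(P[...,0]-.5)<.03)&(abs(P[...,1]-.147)<.03); q=P[m]; print(len(q), q.min(0),q.max(0)) if len(q) else print("none")
```

```text
t 2.4 tcp [0.499  0.1459 0.231 ] yaw 0.84 z [-8.e-04 -5.e-04 -1.e+00] F [-0.3 -0.3 -0.4] gap 0.08522801867621148 grip 0.0 j [ 0.13  0.21 -0.1   1.27 -0.    0.12]
1348 [0.48553688 0.13301925 0.09401871] [0.51291032 0.16025389 0.10272959]
```

View pics/w2.png

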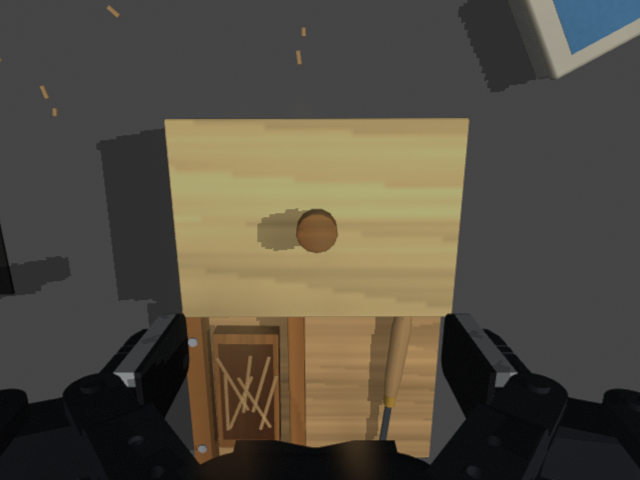

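The lid knob is at pixel (317,231). Depth puts it at (0.499, 0.147) with its top at 0.102, as expected, and the lid edges are aligned with the image. I'll descend and grip.

Request:
carry_out --moves '[{"tx": 0.05, "ty": 0.1, "tz": -4, "wx": 0, "wy": 0, "wz": 0, "claw": -1}, {"tx": 0, "ty": 0, "tz": -4, "wx": 0, "wy": 0, "wz": 0, "claw": -1}, {"tx": 0, "ty": 0, "tz": -4, "wx": 0, "wy": 0, "wz": 0, "claw": -1}, {"tx": 0, "ty": 0, "tz": -2, "wx": 0, "wy": 0, "wz": 0, "claw": -1}, {"tx": 0, "ty": 0, "tz": -1.1, "wx": 0, "wy": 0, "wz": 0, "claw": -1}, {"tx": 0, "ty": 0, "tz": 0, "wx": 0, "wy": 0, "wz": 0, "claw": 1}, {"tx": 0, "ty": 0, "tz": 0, "wx": 0, "wy": 0, "wz": 0, "claw": 1}, {"tx": 0, "ty": 0, "tz": 0, "wx": 0, "wy": 0, "wz": 0, "claw": 1}]' --newtons 50

```text
clock: 3.45
tcp_pos: [0.5007, 0.1471, 0.0814]
orientation: [0.001, -0.008, 1.0, 0.0]
wrist_force: [0.2, -0.1, -0.2]
finger_gap: 0.0321
grip_force: 0.0
```

Request:
carry_out --moves '[{"tx": 0, "ty": 0, "tz": 0, "wx": 0, "wy": 0, "wz": 0, "claw": 1}, {"tx": 0, "ty": 0, "tz": 0, "wx": 0, "wy": 0, "wz": 0, "claw": 1}]'

```text
clock: 3.7
tcp_pos: [0.5008, 0.1471, 0.0816]
orientation: [0.001, -0.008, 1.0, -0.0]
wrist_force: [-0.2, -1.5, 6.0]
finger_gap: 0.0263
grip_force: 49.4
```

Request:
carry_out --moves '[{"tx": 0, "ty": 0, "tz": 0.5, "wx": 0, "wy": 0, "wz": 0, "claw": 1}, {"tx": 0, "ty": 0, "tz": 1, "wx": 0, "wy": 0, "wz": 0, "claw": 1}, {"tx": 0, "ty": 0, "tz": 1.5, "wx": 0, "wy": 0, "wz": 0, "claw": 1}, {"tx": 0, "ty": 0, "tz": 2, "wx": 0, "wy": 0, "wz": 0, "claw": 1}, {"tx": 0, "ty": 0, "tz": 2, "wx": 0, "wy": 0, "wz": 0, "claw": 1}, {"tx": 0, "ty": 0, "tz": 1.5, "wx": 0, "wy": 0, "wz": 0, "claw": 1}, {"tx": 0, "ty": 0, "tz": 0.5, "wx": 0, "wy": 0, "wz": 0, "claw": 1}, {"tx": 0, "ty": 0, "tz": 0, "wx": 0, "wy": 0, "wz": 0, "claw": 1}]'

```text
clock: 4.7
tcp_pos: [0.4999, 0.1471, 0.1705]
orientation: [0.0, -0.008, 1.0, 0.0]
wrist_force: [0.4, -0.6, -1.6]
finger_gap: 0.0265
grip_force: 49.2
```

```bash
cat >> h.py <<'E'
def plate(c,lo,hi,sel):
    "lid plate seen by a camera: height, tilt, min-area rectangle (mm)"
    P=cloud(c); m=(c["z_map"]>0)&(P[...,2]>lo)&(P[...,2]<hi)&(cv2.cvtColor(c["image"],cv2.COLOR_BGR2HSV)[...,2]>110)
    m&=(P[...,0]>sel[0])&(P[...,0]<sel[1])&(P[...,1]>sel[2])&(P[...,1]<sel[3]); q=P[m]
    a,*_=np.linalg.lstsq(np.c_[q[:,:2],np.ones(len(q))],q[:,2],rcond=None); print("n",len(q),"slope",np.round(a[:2],4),"z",np.median(q[:,2]), cv2.minAreaRect((q[:,:2]*1000).astype(np.float32)))
E
python3 - <<'E'
from h import *
st(); c=read_camera("top"); cv2.imwrite("pics/t2.png",c["image"][130:320,160:320])
plate(c,.14,.20,(.35,.65,0,.3))
s,w=wrist(); plate(w,.14,.20,(.35,.65,0,.3)); P=cloud(w); cv2.imwrite("pics/w3.png",w["image"])
E
```

```text
t 4.7 tcp [0.4999 0.1471 0.1705] yaw 0.87 z [ 3.e-04  1.e-04 -1.e+00] F [ 0.4 -0.6 -1.6] gap 0.02653182552253066 grip 49.24068510532379 j [ 0.13  0.24 -0.21  1.13  0.    0.12]
n 3343 slope [-0.002   0.0013] z 0.1630105462019067 ((499.7793884277344, 109.12501525878906), (146.5516815185547, 127.60301208496094), 0.7672809362411499)
n 129189 slope [-0.0027 -0.0004] z 0.1611033520843216 ((498.4300537109375, 146.9477996826172), (145.2392120361328, 206.5442352294922), 0.9935610294342041)
```

View pics/w3.png

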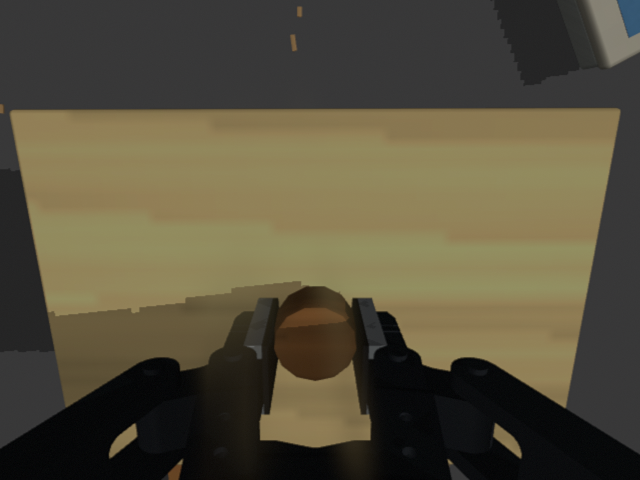

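The lid is held level: its knob sits between the pads at (315,335), the slope is under 0.3%, and the plate is at z≈0.162. Next I'll carry it over to the mat.

Request:
carry_out --moves '[{"tx": 0, "ty": -3, "tz": 0, "wx": 0, "wy": 0, "wz": 0, "claw": 1}, {"tx": -0.3, "ty": -5.5, "tz": 0, "wx": 0, "wy": 0, "wz": 0, "claw": 1}, {"tx": -0.4, "ty": -5.5, "tz": 0, "wx": 0, "wy": 0, "wz": 0, "claw": 1}, {"tx": -0.4, "ty": -5.5, "tz": 0, "wx": 0, "wy": 0, "wz": 0, "claw": 1}, {"tx": -0.4, "ty": -5.5, "tz": 0, "wx": 0, "wy": 0, "wz": 0, "claw": 1}, {"tx": -0.4, "ty": -5.5, "tz": 0, "wx": 0, "wy": 0, "wz": 0, "claw": 1}, {"tx": -0.1, "ty": -5.5, "tz": 0, "wx": 0, "wy": 0, "wz": 0, "claw": 1}, {"tx": 0, "ty": -4, "tz": 0, "wx": 0, "wy": 0, "wz": 0, "claw": 1}]'

```text
clock: 5.8
tcp_pos: [0.4791, -0.2551, 0.1694]
orientation: [-0.0, -0.007, 1.0, 0.0]
wrist_force: [-0.1, 0.7, -1.8]
finger_gap: 0.026
grip_force: 49.6
```

Request:
carry_out --moves '[{"tx": 0, "ty": -1.7, "tz": 0, "wx": 0, "wy": 0, "wz": 0, "claw": 1}, {"tx": 0, "ty": 0, "tz": -1.5, "wx": 0, "wy": 0, "wz": 0, "claw": 1}, {"tx": 0, "ty": 0, "tz": -3, "wx": 0, "wy": 0, "wz": 0, "claw": 1}, {"tx": 0, "ty": 0, "tz": -3, "wx": 0, "wy": 0, "wz": 0, "claw": 1}, {"tx": 0, "ty": 0, "tz": -2.5, "wx": 0, "wy": 0, "wz": 0, "claw": 1}, {"tx": 0, "ty": 0, "tz": -1.5, "wx": 0, "wy": 0, "wz": 0, "claw": 1}, {"tx": 0, "ty": 0, "tz": -1, "wx": 0, "wy": 0, "wz": 0, "claw": 1}, {"tx": 0, "ty": 0, "tz": 0, "wx": 0, "wy": 0, "wz": 0, "claw": 1}]'

```text
clock: 6.8
tcp_pos: [0.4797, -0.2692, 0.0449]
orientation: [-0.0, -0.008, 1.0, 0.0]
wrist_force: [-0.5, 0.5, -2.1]
finger_gap: 0.0261
grip_force: 49.7
```

Run:
```python
from h import *
st(); s,w=wrist(); plate(w,.015,.05,(.38,.6,-.45,-.1)); cv2.imwrite("pics/w4.png",w["image"])
# mat visible edges
P=cloud(w); m=(w["image"].max(2)<55)&(abs(P[...,2]-.003)<.006)&(w["z_map"]>0); q=P[m]; print(len(q),np.percentile(q,[.5,99.5],axis=0))
```

```text
t 6.8 tcp [ 0.4797 -0.2692  0.0449] yaw 0.91 z [-8.e-04  8.e-04 -1.e+00] F [-0.5  0.5 -2.1] gap 0.026148547110837275 grip 49.656275510787964 j [-0.66  0.39 -0.32  0.86  0.   -0.67]
n 130691 slope [-0.0027  0.0012] z 0.03606130538065783 ((478.1518249511719, -269.3182373046875), (144.5390625, 206.77198791503906), 1.1303876638412476)
74208 [[ 0.36722497 -0.42014577 -0.00211193]
 [ 0.55691337 -0.13601826  0.00345681]]
```

View pics/w4.png

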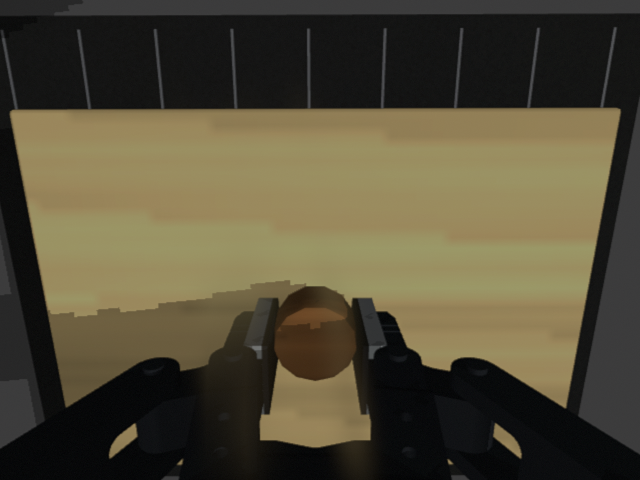

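The lid hangs centred over the mat: the mat's near edge is at row 15, its lines are parallel to the lid, and the side margins match. I'll lower it the last ~20 mm.

Request:
carry_out --moves '[{"tx": 0, "ty": 0, "tz": -1, "wx": 0, "wy": 0, "wz": 0, "claw": 1}, {"tx": 0, "ty": 0, "tz": -0.6, "wx": 0, "wy": 0, "wz": 0, "claw": 1}, {"tx": 0, "ty": 0, "tz": -0.2, "wx": 0, "wy": 0, "wz": 0, "claw": 1}, {"tx": 0, "ty": 0, "tz": 0, "wx": 0, "wy": 0, "wz": 0, "claw": 1}, {"tx": 0, "ty": 0, "tz": -0.1, "wx": 0, "wy": 0, "wz": 0, "claw": 1}, {"tx": 0, "ty": 0, "tz": 0, "wx": 0, "wy": 0, "wz": 0, "claw": 1}]'

```text
clock: 7.6
tcp_pos: [0.4799, -0.27, 0.0264]
orientation: [0.0, -0.008, 1.0, -0.0]
wrist_force: [1.2, -0.5, -2.0]
finger_gap: 0.0262
grip_force: 49.7
```

Request:
carry_out --moves '[{"tx": 0, "ty": 0, "tz": -0.1, "wx": 0, "wy": 0, "wz": 0, "claw": 1}, {"tx": 0, "ty": 0, "tz": -0.1, "wx": 0, "wy": 0, "wz": 0, "claw": 1}, {"tx": 0, "ty": 0, "tz": 0, "wx": 0, "wy": 0, "wz": 0, "claw": 1}]'

```text
clock: 7.98
tcp_pos: [0.4799, -0.2699, 0.0246]
orientation: [0.0, -0.008, 1.0, -0.0]
wrist_force: [-1.0, 1.0, 1.8]
finger_gap: 0.0261
grip_force: 50.1
```

It's in contact with the mat, so I'll release and rise.

Request:
carry_out --moves '[{"tx": 0, "ty": 0, "tz": 0, "wx": 0, "wy": 0, "wz": 0, "claw": -1}, {"tx": 0, "ty": 0, "tz": 0, "wx": 0, "wy": 0, "wz": 0, "claw": -1}, {"tx": 0, "ty": 0, "tz": 0, "wx": 0, "wy": 0, "wz": 0, "claw": -1}, {"tx": 0, "ty": 0, "tz": 0, "wx": 0, "wy": 0, "wz": 0, "claw": -1}, {"tx": 0, "ty": 0, "tz": 2, "wx": 0, "wy": 0, "wz": 0, "claw": -1}, {"tx": 0, "ty": 0, "tz": 5, "wx": 0, "wy": 0, "wz": 0, "claw": -1}, {"tx": 0, "ty": 0, "tz": 6, "wx": 0, "wy": 0, "wz": 0, "claw": -1}, {"tx": 0, "ty": 0, "tz": 5, "wx": 0, "wy": 0, "wz": 0, "claw": -1}]'

```text
clock: 8.98
tcp_pos: [0.48, -0.27, 0.2067]
orientation: [0.001, -0.008, 1.0, -0.0]
wrist_force: [1.1, -1.0, -0.6]
finger_gap: 0.0852
grip_force: 0.0
```

Request:
carry_out --moves '[{"tx": 0, "ty": 5, "tz": 0, "wx": 0, "wy": 0, "wz": 0, "claw": -1}, {"tx": 0.3, "ty": 5, "tz": 0, "wx": 0, "wy": 0, "wz": 0, "claw": -1}, {"tx": 0.4, "ty": 5, "tz": 0, "wx": 0, "wy": 0, "wz": 0, "claw": -1}, {"tx": 0.4, "ty": 5, "tz": 0, "wx": 0, "wy": 0, "wz": 0, "claw": -1}, {"tx": 0.4, "ty": 5, "tz": 0, "wx": 0, "wy": 0, "wz": 0, "claw": -1}, {"tx": 0.4, "ty": 5, "tz": 0, "wx": 0, "wy": 0, "wz": 0, "claw": -1}, {"tx": 0.1, "ty": 5, "tz": 0, "wx": 0, "wy": 0, "wz": 0, "claw": -1}, {"tx": 0, "ty": 5.2, "tz": 0, "wx": 0, "wy": 0, "wz": 0, "claw": -1}]'

```text
clock: 9.98
tcp_pos: [0.4998, 0.1337, 0.2044]
orientation: [0.0, -0.007, 1.0, 0.0]
wrist_force: [0.4, -0.5, 0.1]
finger_gap: 0.0854
grip_force: 0.0
```

Request:
carry_out --moves '[{"tx": 0, "ty": 0, "tz": 0, "wx": 0, "wy": 0, "wz": 0, "claw": -1}, {"tx": 0, "ty": 0, "tz": 0, "wx": 0, "wy": 0, "wz": 0, "claw": -1}]'

```text
clock: 10.22
tcp_pos: [0.4997, 0.1321, 0.2042]
orientation: [-0.0, -0.008, 1.0, -0.0]
wrist_force: [0.1, -0.1, -0.4]
finger_gap: 0.0853
grip_force: 0.0
```

Run:
```python
from h import *
st(); s,w=wrist(); np.savez("w5.npz",**w); P=cloud(w); im=w["image"]
c=read_camera("top"); plate(c,.010,.05,(.38,.6,-.45,-.1))
near=(abs(P[...,0]-.5)<.03)&(abs(P[...,1]-.132)<.035)&(w["z_map"]>0)
m=near&(P[...,2]>.050)&(P[...,2]<.07); q=P[m]; print("top z",len(q),np.median(q,0),q.min(0),q.max(0))
cs,_=cv2.findContours(m.astype(np.uint8),0,2); k=max(cs,key=cv2.contourArea); (u,v),r=cv2.minEnclosingCircle(k); print(u,v,r,ray(w,u,v,.058), r*np.median(w["z_map"][m])/w["fx"])
cv2.imwrite("pics/w5.png",im)
```

```text
t 10.22 tcp [0.4997 0.1321 0.2042] yaw 0.92 z [-2.e-04 -3.e-04 -1.e+00] F [ 0.1 -0.1 -0.4] gap 0.08525653363943395 grip 0.0 j [ 0.1   0.21 -0.16  1.2  -0.    0.09]
n 5478 slope [-0.0011  0.0005] z 0.017016570078919213 ((478.8584289550781, -268.5874938964844), (146.8249969482422, 207.08456420898438), 0.9727288484573364)
top z 1052 [0.49973171 0.1283332  0.05659643] [0.4879429  0.11572928 0.05012577] [0.51321556 0.14093199 0.0585836 ]
309.91302490234375 226.38543701171875 18.6148624420166 [0.49933139 0.12827451 0.058     ] 0.01291342
```

View pics/w5.png

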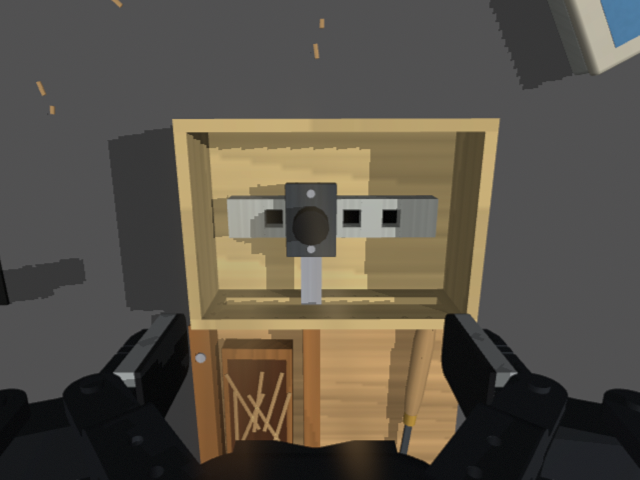

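The box is open. The plunger knob is at (310,226), and the bar's holes are at (275,217), (352,217) and (391,217), the middle one being the target. I'll measure the holes and the box to see the jig's true pose.

Run:
```python
from h import *
w=dict(np.load("w5.npz")); im=w["image"]; g=im.max(2); P=cloud(w); Z=P[...,2]
for u0 in (275,352,391):
    s=g[208:228,u0-13:u0+13]; m=(s<70).astype(np.uint8); n,l,stt,ce=cv2.connectedComponentsWithStats(m); k=1+np.argmax(stt[1:,4]); x0,y0,a,b,_=stt[k]
    u,v=u0-13+x0+(a-1)/2,208+y0+(b-1)/2; print("hole",a,b,ray(w,u,v,.026))
m=(abs(Z-.066)<.006)&(abs(P[...,1]-.14)<.125)&(P[...,0]<.59)&(P[...,0]>.4)&(w["z_map"]>0)
u=np.indices(g.shape)[1]; v=np.indices(g.shape)[0]; m&=(v<328)&(g>110)
q=P[m]; print("box",cv2.minAreaRect((q[:,:2]*1000).astype(np.float32)))
m=(abs(Z-.026)<.004)&(abs(P[...,0]-.5)<.02)&(abs(P[...,1]-.145)<.1)&(g>120)&(w["z_map"]>0); q=P[m]; print("rack",cv2.minAreaRect((q[:,:2]*1000).astype(np.float32)))
m=(abs(Z-.036)<.004)&(abs(P[...,0]-.5)<.04)&(abs(P[...,1]-.13)<.03)&(g<110)&(w["z_map"]>0); q=P[m]; print("carr",cv2.minAreaRect((q[:,:2]*1000).astype(np.float32)))
for n in("top0.npz","w2.npz","w5.npz"):
    c=dict(np.load(n)); Q=cloud(c); hh=(abs(Q[...,2]-.041)<.006)&(Q[...,0]>.60)&(Q[...,0]<.72)&(Q[...,1]>.11)&(Q[...,1]<.15)&(c["z_map"]>0); q=Q[hh]; print(n,"stop y",len(q),np.median(q[:,1])if len(q) else 0)
```

```text
hole 18 15 [0.50012982 0.10014141 0.026     ]
hole 17 16 [0.49949479 0.15921175 0.026     ]
hole 16 17 [0.49936182 0.18933658 0.026     ]
box ((500.1945495605469, 144.74205017089844), (145.62193298339844, 207.10516357421875), 0.9817036390304565)
rack ((498.0804748535156, 136.88096618652344), (39.47032165527344, 175.3634033203125), 1.1533697843551636)
carr ((500.5469970703125, 128.24818420410156), (56.04340362548828, 37.915260314941406), 0.6668428778648376)
top0.npz stop y 340 0.13219551968827556
w2.npz stop y 1794 0.13122679906436624
w5.npz stop y 1711 0.1311186157831293
```

The box centre and holes agree: the jig is at y≈0.1445, so the next hole is at (0.4997, 0.1593) and the knob is at (0.4995, 0.1285). That leaves about 3.1 cm to slide. I'll go down and grip the knob.

Request:
carry_out --moves '[{"tx": 0, "ty": -0.36, "tz": -3, "wx": 0, "wy": 0, "wz": 0, "claw": -1}, {"tx": 0, "ty": 0, "tz": -4, "wx": 0, "wy": 0, "wz": 0, "claw": -1}, {"tx": 0, "ty": 0, "tz": -4, "wx": 0, "wy": 0, "wz": 0, "claw": -1}, {"tx": 0, "ty": 0, "tz": -3, "wx": 0, "wy": 0, "wz": 0, "claw": -1}, {"tx": 0, "ty": 0, "tz": -1.5, "wx": 0, "wy": 0, "wz": 0, "claw": -1}, {"tx": 0, "ty": 0, "tz": -0.8, "wx": 0, "wy": 0, "wz": 0, "claw": -1}, {"tx": 0, "ty": 0, "tz": 0, "wx": 0, "wy": 0, "wz": 0, "claw": -1}, {"tx": 0, "ty": 0, "tz": 0, "wx": 0, "wy": 0, "wz": 0, "claw": -1}]'

```text
clock: 11.32
tcp_pos: [0.5008, 0.1285, 0.0424]
orientation: [0.001, -0.008, 1.0, 0.0]
wrist_force: [0.4, -0.3, 0.0]
finger_gap: 0.0854
grip_force: 0.0
```

Request:
carry_out --moves '[{"tx": -0.1, "ty": 0, "tz": -0.2, "wx": 0, "wy": 0, "wz": 0, "claw": 1}, {"tx": 0, "ty": 0, "tz": 0, "wx": 0, "wy": 0, "wz": 0, "claw": 1}, {"tx": 0, "ty": 0, "tz": 0, "wx": 0, "wy": 0, "wz": 0, "claw": 1}, {"tx": 0, "ty": 0, "tz": 0, "wx": 0, "wy": 0, "wz": 0, "claw": 1}, {"tx": 0, "ty": 0, "tz": 0, "wx": 0, "wy": 0, "wz": 0, "claw": 1}, {"tx": 0, "ty": 0, "tz": 0, "wx": 0, "wy": 0, "wz": 0, "claw": 1}]' --newtons 80

```text
clock: 12.08
tcp_pos: [0.499, 0.1286, 0.0399]
orientation: [0.0, -0.008, 1.0, 0.0]
wrist_force: [-1.4, 0.4, 5.1]
finger_gap: 0.0234
grip_force: 78.3
```

```bash
python3 -c "
from h import *
st()"
```

```text
t 12.07 tcp [0.499  0.1286 0.0399] yaw 0.88 z [ 5.e-04  3.e-04 -1.e+00] F [-1.4  0.4  5.1] gap 0.023350071548097075 grip 78.26482772827148 j [ 0.1   0.34 -0.42  0.81  0.    0.08]
```

Gripped, with a gap reading about 2 mm low, as with the lid knob. The seated reference is TCP z = 0.0399. I'll lift about 15 mm.

Request:
carry_out --moves '[{"tx": 0, "ty": 0, "tz": 0.4, "wx": 0, "wy": 0, "wz": 0, "claw": 1}, {"tx": 0, "ty": 0, "tz": 0.4, "wx": 0, "wy": 0, "wz": 0, "claw": 1}, {"tx": 0, "ty": 0, "tz": 0.4, "wx": 0, "wy": 0, "wz": 0, "claw": 1}, {"tx": 0, "ty": 0, "tz": 0.3, "wx": 0, "wy": 0, "wz": 0, "claw": 1}, {"tx": 0, "ty": 0, "tz": 0, "wx": 0, "wy": 0, "wz": 0, "claw": 1}]'

```text
clock: 12.7
tcp_pos: [0.4988, 0.1286, 0.0542]
orientation: [-0.0, -0.008, 1.0, 0.0]
wrist_force: [2.6, 1.6, -9.2]
finger_gap: 0.0231
grip_force: 78.8
```

Request:
carry_out --moves '[{"tx": 0, "ty": 0.4, "tz": 0.05, "wx": 0, "wy": 0, "wz": 0, "claw": 1}, {"tx": -0.01, "ty": 0.6, "tz": 0, "wx": 0, "wy": 0, "wz": 0, "claw": 1}, {"tx": -0.01, "ty": 0.6, "tz": 0, "wx": 0, "wy": 0, "wz": 0, "claw": 1}, {"tx": -0.01, "ty": 0.6, "tz": 0, "wx": 0, "wy": 0, "wz": 0, "claw": 1}, {"tx": -0.01, "ty": 0.5, "tz": 0, "wx": 0, "wy": 0, "wz": 0, "claw": 1}, {"tx": -0.01, "ty": 0.35, "tz": 0, "wx": 0, "wy": 0, "wz": 0, "claw": 1}, {"tx": 0, "ty": 0, "tz": 0, "wx": 0, "wy": 0, "wz": 0, "claw": 1}, {"tx": 0, "ty": 0, "tz": 0, "wx": 0, "wy": 0, "wz": 0, "claw": 1}]'

```text
clock: 13.7
tcp_pos: [0.4982, 0.1596, 0.0548]
orientation: [-0.0, -0.008, 1.0, 0.001]
wrist_force: [2.5, 2.7, -9.1]
finger_gap: 0.0227
grip_force: 78.9
```

Run:
```python
from h import *
st(); s,w=wrist(); P=cloud(w); c=read_camera("top"); Q=cloud(c)
for n,c,Q in (("w",w,P),("top",c,Q)):
    h=(abs(Q[...,2]-.041)<.006)&(Q[...,0]>.64)&(Q[...,0]<.74)&(Q[...,1]>.14)&(Q[...,1]<.18)&(c["z_map"]>0); q=Q[h]; print(n,len(q),np.median(q[:,1]) if len(q) else None, np.median(q[:,0]) if len(q) else None)
```

```text
t 13.7 tcp [0.4982 0.1596 0.0548] yaw 0.89 z [-2.0e-04  1.5e-03 -1.0e+00] F [ 2.5  2.7 -9.1] gap 0.022691647593762826 grip 78.91379714012146 j [ 0.16  0.34 -0.38  0.85  0.    0.14]
w 0 None None
top 267 0.16387382820178187 0.6909677835071701
```

The stop has moved about 31 mm. The joint relation calls for 30 mm, so I'll back off slightly and lower the pin.

Request:
carry_out --moves '[{"tx": 0, "ty": -0.08, "tz": 0, "wx": 0, "wy": 0, "wz": 0, "claw": 1}, {"tx": 0, "ty": 0, "tz": -0.3, "wx": 0, "wy": 0, "wz": 0, "claw": 1}, {"tx": 0, "ty": 0, "tz": -0.3, "wx": 0, "wy": 0, "wz": 0, "claw": 1}, {"tx": 0, "ty": 0, "tz": -0.3, "wx": 0, "wy": 0, "wz": 0, "claw": 1}, {"tx": 0, "ty": 0, "tz": -0.3, "wx": 0, "wy": 0, "wz": 0, "claw": 1}, {"tx": 0, "ty": 0, "tz": -0.2, "wx": 0, "wy": 0, "wz": 0, "claw": 1}, {"tx": 0, "ty": 0, "tz": 0, "wx": 0, "wy": 0, "wz": 0, "claw": 1}, {"tx": 0, "ty": 0, "tz": 0, "wx": 0, "wy": 0, "wz": 0, "claw": 1}]'

```text
clock: 14.8
tcp_pos: [0.4983, 0.1582, 0.0409]
orientation: [0.0, -0.008, 1.0, 0.0]
wrist_force: [1.1, 2.0, -6.0]
finger_gap: 0.0233
grip_force: 79.0
```

The pin is in the hole, about 1 mm short of seated. I'll press on down.

Request:
carry_out --moves '[{"tx": 0, "ty": 0, "tz": -0.1, "wx": 0, "wy": 0, "wz": 0, "claw": 1}, {"tx": 0, "ty": 0, "tz": -0.1, "wx": 0, "wy": 0, "wz": 0, "claw": 1}, {"tx": 0, "ty": 0, "tz": 0, "wx": 0, "wy": 0, "wz": 0, "claw": 1}, {"tx": 0, "ty": 0, "tz": 0, "wx": 0, "wy": 0, "wz": 0, "claw": 1}]'

```text
clock: 15.3
tcp_pos: [0.4985, 0.1582, 0.0399]
orientation: [0.0, -0.008, 1.0, 0.0]
wrist_force: [-2.4, 1.9, 6.8]
finger_gap: 0.0234
grip_force: 80.1
```

Request:
carry_out --moves '[{"tx": 0, "ty": 0, "tz": -0.05, "wx": 0, "wy": 0, "wz": 0, "claw": 1}, {"tx": 0, "ty": 0, "tz": 0, "wx": 0, "wy": 0, "wz": 0, "claw": 1}, {"tx": 0, "ty": 0, "tz": 0, "wx": 0, "wy": 0, "wz": 0, "claw": 1}, {"tx": 0, "ty": 0, "tz": 0, "wx": 0, "wy": 0, "wz": 0, "claw": 1}]'

```text
clock: 15.8
tcp_pos: [0.4986, 0.1582, 0.0398]
orientation: [0.001, -0.008, 1.0, 0.0]
wrist_force: [-4.0, 2.8, 9.2]
finger_gap: 0.023
grip_force: 80.5
```

Run:
```python
from h import *
st(); c=read_camera("top"); plate(c,.010,.05,(.38,.6,-.45,-.1)); cv2.imwrite("pics/t9.png",c["image"])
s,w=wrist(); cv2.imwrite("pics/w9.png",w["image"]); cv2.imwrite("pics/f.png",np.hstack([cv2.resize(c["image"][120:320,160:480],(480,300)),cv2.resize(w["image"],(320,300))]))
```

```text
t 15.8 tcp [0.4986 0.1582 0.0398] yaw 0.88 z [ 1.2e-03  1.0e-04 -1.0e+00] F [-4.   2.8  9.2] gap 0.02295693383119025 grip 80.45506954193115 j [ 0.15  0.35 -0.4   0.82 -0.    0.14]
n 5488 slope [-0.0004  0.0015] z 0.016990646953756072 ((478.92138671875, -268.24609375), (146.81491088867188, 206.908203125), 1.0058313608169556)
```

View pics/f.png

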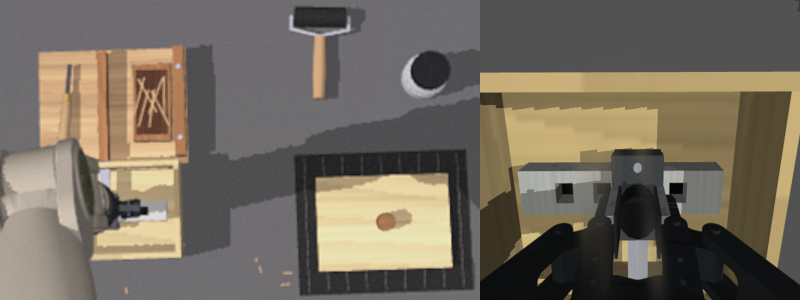

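The lid lies centred on the mat at (385,220). In the wrist view two free holes are to the left of the carriage (565 and 602) and one to the right (677), so the pin is in the third hole. It sits at the same seated height as before, pressed down with about 9 N.

```bash
python3 -c "
from workcell import env
print(env.hand_in())"
```

```text
the job is handed in; nothing more can be done
None
```

The job is handed in: the lid lies flat and right way up in the middle of the mat, the stop is one hole further from the fence with the pin seated in the third hole, and the gripper still holds the plunger knob down.

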